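Stir the worn polishing balls out through the sieve pan

ROBOT

A 6-joint arm with a two-finger parallel gripper is mounted at the origin on the work surface. World frame = base frame: x ahead of the robot, y to its left, z up, the work surface at z = 0. Lengths are in m, angles in rad, forces in N, time in s.
With the tool pointing down it reaches from about 0.4 to 0.825 m from the base axis. Payload 7 kg.
Tool frame: the origin (TCP) lies at the very end of the fingers, on their centre line; the grasp point (between the pads) lies 19 mm behind it; z points along the fingers, y is the line along which they close (so a half turn about z gives the same grasp; the last joint's range is limited). The gripper opens to 88 mm and grips with 3 to 60 N. Pads are 19 mm wide; open, the fingers measure 130 mm over their backs; the gripper's body (78 mm by 193 mm) begins 47 mm behind the grasp point.
Start: joints at [1.458, 0.359, 0.012, 0, -1.224, -0.288], TCP at [0.263, 0.621, 0.227] pointing down, gripper open.
Joint ranges: [-3.07, 3.07], [-1.43, 2.12], [-1.02, 1.25], [-3.03, 1.67], [-3.05, -0], [-3.03, 3.03]. Speed limits (rad/s): [2.39, 2.39, 3.01, 3.14, 3.14, 3.14].

INTERFACE

Orientations are given as [roll, pitch, yaw] about the fixed x, y, z axes, in that order (R = Rz(yaw) Ry(pitch) Rx(roll)).
In Python, from station import * gives the robot as it stands.
- The arm moves only by the tool servo_tool, never from a script. Its argument "moves" is a list of rows, each an object of numbers: "jaw": the opening, from 0 (shut) to 1 (fully open); "dx", "dy", "dz": the shift along the world's x, y, z in m; "roll": the turn about the world's z in degrees. A call has exactly 10 rows; each row shifts and turns the commanded pose from where the row before left it; what a row does not reach is not made up. A row lasts 1/8 s, in which the tool goes at most 62.5 mm and 10.7 degrees, less where a joint would pass 70% of its speed; a pose out of reach is approached as far as the arm can. A call with a gripper value outside its range is refused whole. The fingers move at their own pace and stop on an object; "newtons" is the grip in N (left out, the last holds). Time passes only in rows, so rows that do not move let the fingers close, or fill a call up. It gives the time, the measured TCP pose, the force, the opening and the grip force at its end, in the units of the state.
- get_state(): the state, without advancing time (a new reading comes with each control period).
- grab_frame(name): name is "scene" or "top" or "wrist"; returns (picture, depth): 420x560x3 uint8, red, green, blue; 420x560 float32, m along the optical axis (not along the pixel's ray), 0 where there is no reading.
- calibration(name): a dict with "intrinsics" (3x3 intrinsics, pixels), "R" (3x3) and "t" (3): a world point X has camera coordinates R X + t. Camera axes: x right, y down, z forward; pixel columns grow to the right and rows downward; lengths in m; the calibration is good to about 2 mm. A picture is of the moment at which its call begins: read the wrist's pose just before it. calibration takes no time and is no camera call; for the wrist camera it gives the pose at the moment of the call.
- job_done(): hands the job in; it is judged then, once.
The state is a dict: "t": time; "q": joint angles; "qd": joint speeds; "joint_efforts": joint torques, N m; "eef_pos": TCP position; "ee_rot": TCP orientation; "force": force on the tool from outside, world axes, zero at the start; "moment": the same for the moment, N m; "width": finger opening in m; "gripper_force": force on a finger pad.
Only numpy, scipy, OpenCV 4.12 (cv2) and the standard library are available. Lean on these libraries where they do the work, as an engineer would, in place of code of your own. Each camera call takes 0.05 s, during which the arm holds its last target. There are 200 camera calls.

TASK

Take the stirring stick out of its rack and, with its ball foot down in the sieve pan under the bench light, stir the plastic balls round the pan until every small one has dropped through the slot into the tray below, while both large ones stay in the pan. Then lay the stick back in its rack as you found it and let go. Touch the balls only with the stick, do not lean hard on the pan, do not knock the light, and leave the bottle and the tin alone.

Things in the scene. Friction and masses are not known exactly. Their poses are not given: they have to be found in the camera images.
- lamp: Bench light, fixed: a level bar 370 mm long (its y), 60 wide, from 274 to 314 mm above the bench, on 20 mm posts at its x = 42, y = +-172 mm. Origin on the bench below the pan's middle; the bar covers the lamp's x = 12 to 72 mm, over the pan's half farther from the robot. An upright gripper there hits it; one tilted back towards the robot (lamp's -x) stays in front of it.
- pan: Steel sieve pan, fixed: floor plate 220 mm square, 6 mm thick, top face 82 mm above the bench; round wall, inner radius 93, outer 98, rim at 122 mm; blunt cone in the middle, radius 38 mm at the floor, 36 mm near its top at 118 mm. Between them a ring channel, 55 mm wide, middle radius 66 mm. Open catch tray below, 216 mm square, walls 44 mm high. Origin on the bench under the middle, z up.
- slot (a point): Middle of the one slot through the channel's floor, on its upper face, 66 mm from the pan's middle along the pan's +x. The slot measures 53 mm from cone to wall (nearly the full channel) and 38 mm along the channel. The balls start in the channel with their centres at least 55 mm from this point.
- rack: Stick rack, fixed, base 120 x 90 mm: a foot cup 54 mm wide inside with side walls 34 mm along the stick, and an open 90-degree V rest under the shaft, 95 mm up the stick, its arms 20 mm high. The stick leans in it 30 degrees from upright, top towards the rack's -x (the robot). Origin on the bench; the stick's end lies at rack x = 45, y = 0, z = 42 mm.
- rest (a point): Where the centre of the stick's foot ball lies when the stick is in the rack (rack's x 34.5, y 0, z 60.2 mm). The ball cannot pass the V: the stick goes in and out of the rack square to its length (out: towards the rack's +x and up, along 0.866, 0, 0.5), by 40 mm or more, not endways. Raise it 5 mm along its length first, or the foot drags on the cup's floor and the stick turns in the grip.
- stick: Stirring stick, 200 mm long, about 160 g: a black ball foot of 42 mm diameter, a round steel shaft of 12 mm diameter, and a square wooden handle 24 x 24 mm from 130 to 200 mm. Origin at the lowest point of the foot, z along the stick towards the handle; the handle's flat sides face its x and y (y is level in the rack).
- foot (a point): Centre of the stick's foot ball, 21 mm along the stick from its origin.
- grip (a point): Good grasp point on the handle's middle line, 155 mm along the stick from its origin (134 mm from the foot ball's centre); there are 45 mm of handle above it.
- small1: Small white plastic ball, smooth and slippery, 34 mm diameter, about 20 g; origin at its centre. Starts in the pan's channel; passes through the slot.
- small2: Small white plastic ball, smooth and slippery, 34 mm diameter, about 20 g; origin at its centre. Starts in the pan's channel; passes through the slot.
- small3: Small white plastic ball, smooth and slippery, 34 mm diameter, about 20 g; origin at its centre. Starts in the pan's channel; passes through the slot.
- small4: Small white plastic ball, smooth and slippery, 34 mm diameter, about 20 g; origin at its centre. Starts in the pan's channel; passes through the slot.
- big1: Large white plastic ball, smooth and slippery, 52 mm diameter, about 60 g; origin at its centre. Starts in the pan's channel; too large for the slot: it can sink 8 mm into it and plug it, and is pushed out again by a push of some 3 to 10 N.
- big2: Large white plastic ball, smooth and slippery, 52 mm diameter, about 60 g; origin at its centre. Starts in the pan's channel; too large for the slot: it can sink 8 mm into it and plug it, and is pushed out again by a push of some 3 to 10 N.
- oil: Grey bottle, 68 mm wide and 150 mm high, a bystander; origin under its middle.
- tin: Steel can, 84 mm wide and 90 mm high, a bystander; origin under its middle.
There are look-alikes about, which are no part of the job. Of the things like the stick, leave any that is orange, pink or white; of the rest the larger one is meant.

How it is judged:
On the way, in this order (a step that is already met when the one before it is completed fails the run):
1. The stick's foot is down among the balls in the pan: its centre over the channel's floor, less than 45 mm above it (z of foot in the frame of pan below 0.127 m and horizontal distance between foot and pan below 0.09 m), for 0.2 s.
2. All four small balls have dropped through the slot into the tray (z of each of small1, small2, small3, small4 in the frame of pan below 0.06 m and horizontal distance between each of small1, small2, small3, small4 and pan below 0.155 m), for 0.3 s.
At the end, for the whole second after the job is handed in: All four small balls lie in the tray below the pan's floor; both large balls are in the pan, on its floor or sunk in the slot; the stick lies at rest in its rack, its foot ball within 20 mm of its place and leaning 20 to 40 degrees (all of step 2 and z of big1 in the frame of pan between 0.088 and 0.14 m and horizontal distance between each of big1, big2 and pan below 0.09 m and z of big2 in the frame of pan between 0.088 and 0.14 m and distance between foot and rest below 0.02 m and angle between the z axis of stick and the z axis of rack, either way round between 0.35 and 0.7 rad and linear speed of stick below 0.02 m/s); the robot touches nothing.
It fails at once if The fingers or the arm touch a ball (contact force between any of the fingers, the arm and small1 above 0.5 N or contact force between any of the fingers, the arm and small2 above 0.5 N or contact force between any of the fingers, the arm and small3 above 0.5 N or contact force between any of the fingers, the arm and small4 above 0.5 N or contact force between any of the fingers, the arm and big1 above 0.5 N or contact force between any of the fingers, the arm and big2 above 0.5 N).
It fails at once if The stick presses on the pan with more than 40 N (contact force between stick and pan above 40 N).
It fails at once if The light is hit with more than 20 N (contact force between anything else and lamp above 20 N).
It fails at once if The bottle or the tin is moved by more than 20 mm (distance of any of oil, tin from where it was at the start of the episode above 0.02 m).
It also fails if it takes over 69 s, if anything falls off the work surface, if the arm or the gripper's body presses on something with over 40 N, if the wrist force passes 120 N, or if a joint passes its speed limit or range.

## Working session

There is one attempt and no reset: what is moved stays moved. The work goes in short steps, Python scripts to look and compute and a tool call to move; the robot and the scene stay as the last step left them, time stands still between calls to the robot, and variables do not carry over. Pictures are saved under pics/ and viewed, at most 10 in all, crops included, and the job is handed in when it is done.

Besides the shell and the picture viewer there is one more tool, called after ">>>" as a command line: name --argument value ..., lists and objects as JSON in quotes. servo_tool: Moves the arm, as the interface text tells. Its arguments: {"type":"object","properties":{"moves":{"type":"array","items":{"type":"object","properties":{"jaw":{"type":"number"},"dx":{"type":"number"},"dy":{"type":"number"},"dz":{"type":"number"},"roll":{"type":"number"}}}},"newtons":{"type":"number"}},"required":["moves"]}

```bash
ls; mkdir -p pics; python3 - <<'E'
from station import *
import cv2,numpy as np
s=get_state();print(s)
for n in ("scene","top"):
    p,d=grab_frame(n);c=calibration(n);print(n,c)
    cv2.imwrite(f"pics/{n}0.png",p[:,:,::-1]);np.savez(f"{n}0.npz",p=p,d=d,**c)
E
```

```text
pics
{'t': 0.0, 'q': array([ 1.45808400e+00,  3.59387136e-01,  1.10818263e-02, -3.73958525e-04,
       -1.22409862e+00, -2.88102530e-01]), 'qd': array([-0.00167404, -0.00080731,  0.00010287,  0.00158759, -0.00124566,
        0.00026865]), 'joint_efforts': array([ 1.81686799e-03, -5.82721066e+01,  2.93052292e+01,  6.99724495e+00,
        6.83402453e-03, -1.74524512e-04]), 'eef_pos': array([0.26318911, 0.62105171, 0.22562823]), 'ee_rot': array([ 3.13995142e+00, -1.19763245e-04, -4.00942113e-01]), 'force': array([ 0.18826978, -0.09696454,  0.14933265]), 'moment': array([-0.01371202,  0.00818788,  0.03168587]), 'gripper_force': 0.0, 'width': 0.08771022243296932}
scene {'intrinsics': array([[411.20134952,   0.        , 280.8347496 ],
       [  0.        , 411.20134952, 206.22949507],
       [  0.        ,   0.        ,   1.        ]]), 'R': array([[ 0.64595724,  0.76335109,  0.005862  ],
       [ 0.56018442, -0.46879044, -0.68295603],
       [-0.51858718,  0.44444419, -0.73043596]]), 't': array([-0.41401111, -0.27796072,  1.48028702])}
top {'intrinsics': array([[398.30024585,   0.        , 275.53083847],
       [  0.        , 398.30024585, 213.97989561],
       [  0.        ,   0.        ,   1.        ]]), 'R': array([[-0.01429034, -0.99973066,  0.01828651],
       [-0.9885906 ,  0.01138379, -0.15019665],
       [ 0.14994803, -0.02022423, -0.98848701]]), 't': array([0.00163015, 0.64042173, 1.18700703])}
```

View pics/scene0.png

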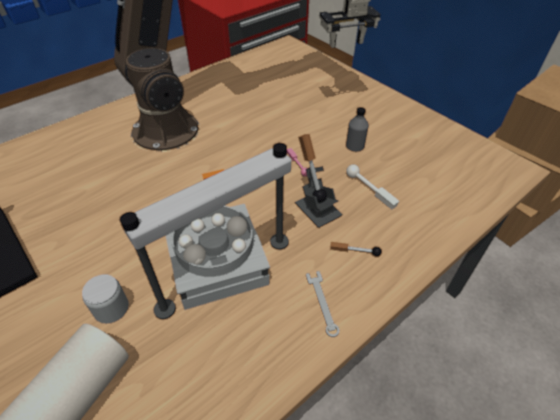

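View pics/top0.png

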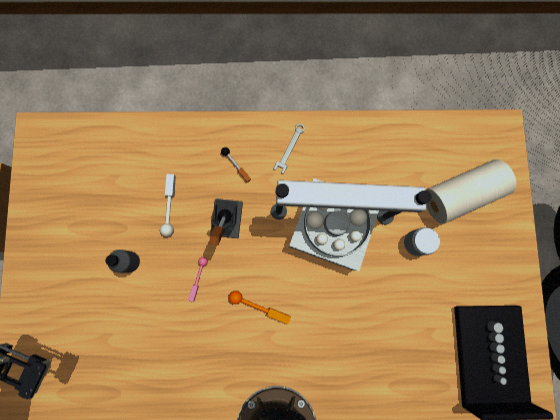

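```bash
cat > h.py <<'E'
import numpy as np, cv2
def load(f): return np.load(f)
def cloud(z):
    d=z['d'];K=z['intrinsics'];v,u=np.mgrid[:d.shape[0],:d.shape[1]]
    P=np.dstack([(u-K[0,2])/K[0,0]*d,(v-K[1,2])/K[1,1]*d,d])
    W=(P-z['t'])@z['R']; W[d==0]=np.nan
    return W
def proj(z,X):
    X=np.atleast_2d(X);c=X@z['R'].T+z['t'];p=c@z['intrinsics'].T
    return p[:,:2]/p[:,2:]
def ray(z,uv,zz):
    d=z['R'].T@np.linalg.inv(z['intrinsics'])@np.array([uv[0],uv[1],1.]);o=-z['R'].T@z['t']
    return o+d*(zz-o[2])/d[2]
E
python3 - <<'E'
from h import *
for n,(u0,v0,u1,v1) in dict(scene=(115,130,355,330),top=(200,165,440,285)).items():
    z=load(n+'0.npz');c=z['p'][v0:v1,u0:u1,::-1]
    s=3.3
    cv2.imwrite(f'pics/{n}c.png',cv2.resize(c,None,fx=s,fy=s,interpolation=cv2.INTER_CUBIC)[:600,:800])
t=load('top0.npz');W=cloud(t);x,y,h=W[...,0],W[...,1],W[...,2]
print('bench',np.nanmedian(h[300:380,100:200]))
u=np.s_[150:290,260:460]
m=(h>.26)&(h<.33);m[:150]=0;m[290:]=0;m[:,:250]=0;m[:,450:]=0
r=cv2.minAreaRect(np.c_[x[m],y[m]].astype(np.float32));print('bar',r,np.median(h[m]))
m2=np.zeros_like(m);m2[180:275,280:385]=1
m2&=(h>.112)&(h<.128)
print(m2.sum())
P=np.c_[x[m2],y[m2]]
# height map, both views
for n in('top','scene'):
    W=cloud(load(n+'0.npz')).reshape(-1,3);W=W[(abs(W[:,0]-.47)<.15)&(abs(W[:,1]+.16)<.15)&(W[:,2]<.2)&(W[:,2]>-.02)]
    np.save(n+'W.npy',W);print(n,len(W),np.histogram(W[:,2],bins=np.arange(-.02,.2,.01)))
t=load('top0.npz');p=t['p'].astype(int);X=cloud(t)
# orange-brown handle
E
```

```text
bench 0.0005026904258731966
bar ((0.6472512483596802, -0.1866171658039093), (0.3671591281890869, 0.0611119382083416), 86.59813690185547) 0.3144966716682103
975
top 9478 (array([   0, 2173, 3952,   20,  100,   20,   25,    0,    0,  209, 1677,
         78,  222,  611,  299,   92,    0,    0,    0,    0,    0]), array([-0.02, -0.01,  0.  ,  0.01,  0.02,  0.03,  0.04,  0.05,  0.06,
        0.07,  0.08,  0.09,  0.1 ,  0.11,  0.12,  0.13,  0.14,  0.15,
        0.16,  0.17,  0.18,  0.19]))
scene 3456 (array([  0, 837, 246,   5,  39,   0,   0,   0,   0, 346, 589, 175, 365,
       627, 164,  63,   0,   0,   0,   0,   0]), array([-0.02, -0.01,  0.  ,  0.01,  0.02,  0.03,  0.04,  0.05,  0.06,
        0.07,  0.08,  0.09,  0.1 ,  0.11,  0.12,  0.13,  0.14,  0.15,
        0.16,  0.17,  0.18,  0.19]))
```

View pics/scenec.png

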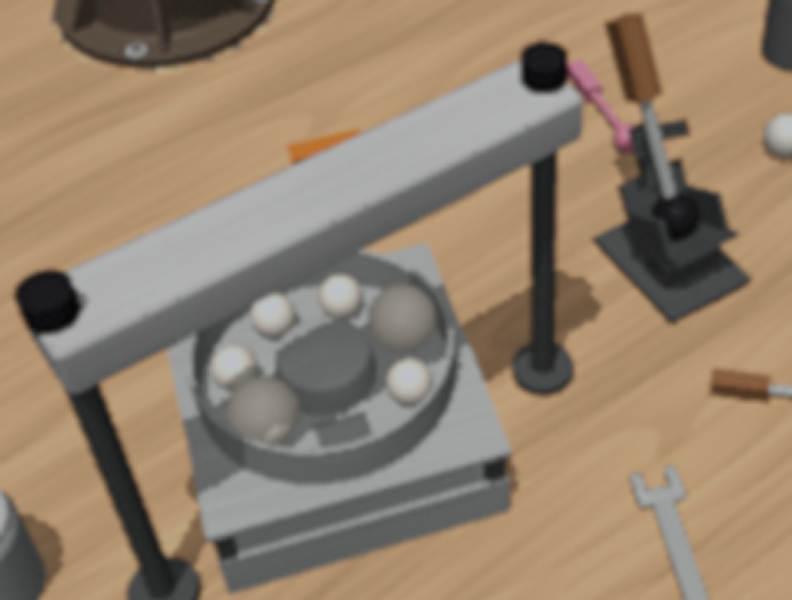

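View pics/topc.png

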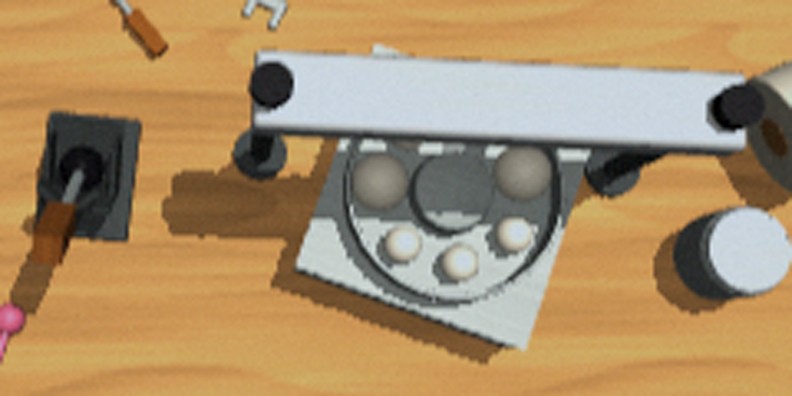

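The top crop shows the rack and stick at left (foot at (80,165), handle at (50,240)). The pan cone is at (455,190), with big balls at (380,180) and (522,172). Three small balls are on the near side. The scene crop shows the slot on the far side at (345,432) and the fourth small ball at (408,380).

```bash
python3 - <<'E'
from h import *
from scipy.optimize import least_squares
t=load('top0.npz');s=load('scene0.npz')
c=lambda n,u,v:(np.array([u,v])/3.3+np.array([115,130] if n=='s' else [200,165]))
lamp=np.array([.6473,-.1866]); a=np.radians(86.598-90) # bar dir
ex=np.array([np.cos(a),np.sin(a)]);print('lamp yaw',a,'origin~',lamp-ex*.042)
# rim circle from depth in both views
for n,W in(('t',np.load('topW.npy')),('s',np.load('sceneW.npy'))):
    o=lamp-ex*.042
    r=np.hypot(*(W[:,:2]-o).T);P=W[(r>.085)&(r<.108)&(W[:,2]>.116)&(W[:,2]<.128)]
    f=least_squares(lambda q:np.hypot(P[:,0]-q[0],P[:,1]-q[1])-.0955,o,loss='soft_l1',f_scale=.002)
    print(n,'rim',f.x,len(P),np.std(f.fun))
    F=W[(W[:,2]>.076)&(W[:,2]<.088)]
    rect=cv2.minAreaRect(F[:,:2].astype(np.float32));print(' plate',rect)
# rays
for k,uv in dict(B1=(380,180),B2=(522,172),S1=(402,245),S2=(458,262),S3=(514,236)).items():
    print(k,'top',ray(t,c('t',*uv),.108 if k[0]=='B' else .099)[:2])
for k,uv,h in(('B1',(402,318),.108),('B2',(263,408),.108),('S1',(340,295),.099),('S2',(272,315),.099),('S3',(233,365),.099),('S4',(408,380),.099),('slot',(345,432),.082),('cone',(325,352),.118)):
    print(k,'scene',ray(s,c('s',*uv),h)[:2])
# plate corners scene: near-far visible top corners
for uv in((428,246),(508,455),(210,540)):print('corner',ray(s,c('s',*uv),.082)[:2])
for uv in((295,270),(525,349),(332,140)):print('corner top',ray(t,c('t',*uv),.082)[:2])
# stick: handle by brown colour within region
for n,z in(('t',t),('s',s)):
    W=cloud(z);hsv=cv2.cvtColor(z['p'],cv2.COLOR_RGB2HSV)
    x,y,h=np.moveaxis(W,2,0)
    m=(h>.08)&(h<.3)&(x>.3)&(x<.75)&(y>0.03)&(y<.25)&(hsv[...,1]>110)
    P=W[m];print(n,'handle',len(P),P.mean(0),P.min(0),P.max(0))
    u,sv,vt=np.linalg.svd(P-P.mean(0));print(' dir',vt[0])
    k=(h>.03)&(h<.13)&(x>.3)&(x<.75)&(y>0.03)&(y<.25)&(z['p'].max(2)<45)
    k=(h>-.01)&(h<.02)&(x>.4)&(x<.68)&(y>0.03)&(y<.22)&(z['p'].max(2)<90)
    r=cv2.minAreaRect(W[k][:,:2].astype(np.float32));print(' base',k.sum(),r)
for uv in((80,160),):print('foot t',ray(t,c('t',*uv),.06))
for uv in((682,214),):print('foot s',ray(s,c('s',*uv),.06))
E
```

```text
lamp yaw -0.05937610115284711 origin~ [ 0.60537401 -0.18410767]
t rim [ 0.60596604 -0.18560195] 177 0.0023739551295481696
 plate ((0.5790272355079651, -0.1759909838438034), (0.2209652066230774, 0.16535308957099915), 69.73936462402344)
s rim [ 0.60636207 -0.18958288] 135 0.004003316568973722
 plate ((0.5617493987083435, -0.17897404730319977), (0.26084432005882263, 0.11779757589101791), 89.61312866210938)
B1 top [ 0.61339527 -0.12204559]
B2 top [ 0.61912913 -0.24978454]
S1 top [ 0.55573987 -0.14112724]
S2 top [ 0.53989724 -0.19077179]
S3 top [ 0.56254363 -0.24201894]
B1 scene [ 0.6148544  -0.12291049]
B2 scene [ 0.61933795 -0.24866568]
S1 scene [ 0.55834642 -0.142028  ]
S2 scene [ 0.54182549 -0.19352047]
S3 scene [ 0.56475736 -0.24197762]
S4 scene [ 0.65950626 -0.15077794]
slot scene [ 0.65718092 -0.20719971]
cone scene [ 0.61242689 -0.18967975]
corner [ 0.54675624 -0.04930274]
corner [ 0.74902204 -0.12903571]
corner [ 0.6723907  -0.32863024]
corner top [ 0.53581499 -0.04586176]
corner top [ 0.46226218 -0.25117066]
corner top [ 0.65448319 -0.08215402]
t handle 195 [0.56366226 0.15766103 0.19908231] [0.53702442 0.1448061  0.08157241] [0.64308929 0.18768792 0.22527029]
 dir [-0.55973925  0.0323252   0.82803807]
 base 269 ((0.6303759217262268, 0.15225261449813843), (0.09196056425571442, 0.10870951414108276), 83.29283142089844)
s handle 297 [0.56746828 0.15174331 0.18986515] [0.53528862 0.13948484 0.15149933] [0.59088756 0.16948227 0.21938686]
 dir [ 0.52648314 -0.07973012 -0.84643878]
 base 344 ((0.6330404281616211, 0.11421765387058258), (0.14109528064727783, 0.10062260925769806), 24.816991806030273)
foot t [0.64196865 0.15080839 0.06      ]
foot s [0.6396163  0.15321731 0.06      ]
```

```bash
python3 - <<'E'
from h import *
t=load('top0.npz');s=load('scene0.npz')
N=[];C=[];O=[];D=[]
for n,z,(u0,v0,u1,v1) in(('t',t,(200,200,235,265)),('s',s,(295,130,320,162))):
    hsv=cv2.cvtColor(z['p'],cv2.COLOR_RGB2HSV)
    W=cloud(z);m=((hsv[...,1]>110)&(W[...,2]>.1)).astype(np.uint8)
    b=np.zeros_like(m);b[v0:v1,u0:u1]=m[v0:v1,u0:u1]
    k,l,st,ce=cv2.connectedComponentsWithStats(b);i=1+np.argmax(st[1:,4]);v,u=np.nonzero(l==i)
    r=cv2.minAreaRect(np.c_[u,v].astype(np.float32));c=np.array(r[0]);
    P=np.c_[u,v];q=P.mean(0);ax=np.linalg.svd(P-q,full_matrices=False)[2][0]
    print(n,st[i],r,q,ax)
    Ki=np.linalg.inv(z['intrinsics']);R=z['R'].T;f=lambda p:R@Ki@np.r_[p,1]
    N.append(np.cross(f(q),f(q+ax*10)));O.append(-R@z['t']);d=f(q);D.append(d/np.linalg.norm(d))
d=np.cross(*N);d/=np.linalg.norm(d);d*=np.sign(d[2])
A=sum(np.eye(3)-np.outer(e,e) for e in D);b=sum((np.eye(3)-np.outer(e,e))@o for e,o in zip(D,O))
X=np.linalg.solve(A,b);print('dir',d,'tilt',np.degrees(np.arccos(d[2])),'az',np.degrees(np.arctan2(-d[1],-d[0])),'centre',X)
print('grip',X-d*.010,'foot',X-d*.144)
E
```

```text
t [210 226  13  19 191] ((215.76470947265625, 234.94119262695312), (11.64171028137207, 18.432706832885742), 14.03624439239502) [215.86910995 234.89528796] [-0.32402952  0.94604697]
s [298 134  17  27 297] ((306.2647399902344, 147.05882263183594), (26.436382293701172, 11.64171028137207), 75.96376037597656) [306.46127946 146.84511785] [0.25521558 0.96688418]
dir [-0.41173115 -0.01179445  0.91122904] tilt 24.324248517627193 az 1.6408463011415297 centre [0.56298298 0.1584124  0.18413505]
grip [0.56710029 0.15853035 0.17502275] foot [0.62227226 0.16011081 0.05291806]
```

>>> servo_tool --moves '[{"dx": 0.03, "dy": -0.045, "dz": 0.01, "roll": 1.7}, {"dx": 0.03, "dy": -0.046, "dz": 0.01, "roll": 1.7}, {"dx": 0.03, "dy": -0.046, "dz": 0.005, "roll": 1.7}, {"dx": 0.03, "dy": -0.046, "dz": 0.005, "roll": 1.7}, {"dx": 0.03, "dy": -0.046, "dz": 0.005, "roll": 1.7}, {"dx": 0.03, "dy": -0.046, "roll": 1.7}, {"dx": 0.03, "dy": -0.046, "roll": 1.7}, {"dx": 0.03, "dy": -0.046, "roll": 1.7}, {"dx": 0.03, "dy": -0.046, "roll": 1.7}, {"dx": 0.032, "dy": -0.05, "roll": 1.7}]' --newtons 60

```text
$.moves[0]: bad value
```

```bash
cat > snap.py <<'E'
import sys;from station import *
from h import *
def snap(*ns):
    for n in ns.__iter__():
        c=calibration(n);p,d=grab_frame(n);np.savez(n+'.npz',p=p,d=d,**c)
E
python3 - <<'E'
from snap import *
s=get_state();print(s['t'],s['eef_pos'],s['ee_rot'],s['force'])
snap('wrist');z=load('wrist.npz');cv2.imwrite('pics/w1.png',z['p'][:,:,::-1])
E
```

```text
0.1 [0.26320411 0.62108843 0.22570838] [ 3.14009966e+00 -1.23258048e-04 -4.00924676e-01] [-0.47591805  0.20735452 -0.29421891]
```

View pics/w1.png

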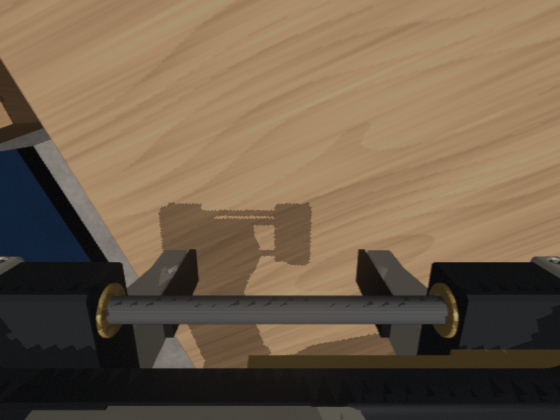

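The wrist picture shows only the bench and the open fingers at about (180,290) and (375,290), because the move was refused. I'll give every field in each row.

>>> servo_tool --moves '[{"dx": 0.03, "dy": -0.045, "dz": 0.01, "roll": 1.7, "jaw": 1}, {"dx": 0.03, "dy": -0.046, "dz": 0.01, "roll": 1.7, "jaw": 1}, {"dx": 0.03, "dy": -0.046, "dz": 0.005, "roll": 1.7, "jaw": 1}, {"dx": 0.03, "dy": -0.046, "dz": 0.005, "roll": 1.7, "jaw": 1}, {"dx": 0.03, "dy": -0.046, "dz": 0.005, "roll": 1.7, "jaw": 1}, {"dx": 0.03, "dy": -0.046, "dz": 0, "roll": 1.7, "jaw": 1}, {"dx": 0.03, "dy": -0.046, "dz": 0, "roll": 1.7, "jaw": 1}, {"dx": 0.03, "dy": -0.046, "dz": 0, "roll": 1.7, "jaw": 1}, {"dx": 0.03, "dy": -0.046, "dz": 0, "roll": 1.7, "jaw": 1}, {"dx": 0.032, "dy": -0.05, "dz": 0, "roll": 1.7, "jaw": 1}]' --newtons 60

```text
t: 1.4
eef_pos: [0.566, 0.157, 0.2615]
ee_rot: [-3.141, -0.0, -0.103]
force: [0.7, 0.5, -0.0]
width: 0.0877
gripper_force: 0.0
```

```bash
python3 - <<'E'
from snap import *
s=get_state();print(s['t'],s['eef_pos'],s['ee_rot'],s['force'])
snap('wrist');z=load('wrist.npz');cv2.imwrite('pics/w2.png',z['p'][:,:,::-1])
E
```

```text
1.4 [0.56598955 0.15697951 0.26154699] [-3.14144131e+00 -7.59965885e-07 -1.02638185e-01] [ 0.7204345   0.47674557 -0.0134905 ]
```

View pics/w2.png

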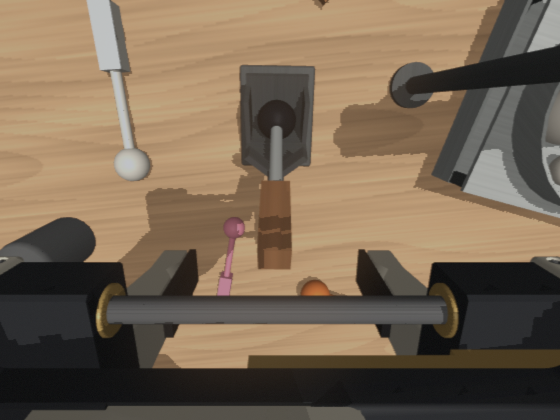

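The wrist view shows the rack square in the image, with the foot at (277,119) and the handle running from (275,182) to (274,268). I'll measure from this view.

```bash
python3 - <<'E'
from h import *
z=load('wrist.npz');W=cloud(z);h=W[...,2]
print('foot',ray(z,(277,119),.0602))
hsv=cv2.cvtColor(z['p'],cv2.COLOR_RGB2HSV);m=(hsv[...,1]>110)&(h>.1)&(h<.23);m[:,:255]=0;m[:,300:]=0
v,u=np.nonzero(m);P=W[m];print(len(P),P.min(0),P.max(0))
# per-row mid: top face points
for r in range(180,270,15):
    k=m[r];
    if k.sum()>5: print(r,np.nonzero(k)[0][[0,-1]],W[r][k].mean(0))
for uv in((241,67),(314,67),(312,165),(240,163)):print('base',ray(z,uv,.0+.006 if uv[1]<100 else .006)[:2])
for r in (80,100,150):print([np.round(W[r,c],3).tolist() for c in (247,277,310)])
E
```

```text
foot [0.63459146 0.14930767 0.0602    ]
2828 [0.5343837  0.14403166 0.16047482] [0.59139321 0.17330338 0.22313864]
195 [260 289] [0.58162706 0.15670094 0.17626637]
210 [259 290] [0.57370409 0.15763278 0.19007435]
225 [258 290] [0.56639402 0.15846654 0.20269611]
240 [257 291] [0.55962394 0.1590758  0.21432383]
255 [258 291] [0.55034756 0.15966158 0.21900005]
base [0.6963122  0.18614529]
base [0.68737639 0.09954804]
base [0.57019592 0.11000775]
base [0.58241677 0.20317276]
[[0.677, 0.177, 0.06], [0.674, 0.145, 0.06], [0.673, 0.106, 0.011]]
[[0.657, 0.177, 0.083], [0.654, 0.147, 0.066], [0.651, 0.107, 0.011]]
[[0.613, 0.179, 0.131], [0.609, 0.152, 0.116], [0.59, 0.112, 0.01]]
```

>>> servo_tool --moves '[{"dx": -0.001, "dy": 0, "dz": -0.04, "roll": 0, "jaw": 1}, {"dx": 0, "dy": 0, "dz": -0.03, "roll": 0, "jaw": 0.7}, {"dx": 0, "dy": 0, "dz": -0.02, "roll": 0, "jaw": 0.6}, {"dx": 0, "dy": 0, "dz": -0.009, "roll": 0, "jaw": 0.5}, {"dx": 0, "dy": 0, "dz": 0, "roll": 0, "jaw": 0.4}, {"dx": 0, "dy": 0, "dz": 0, "roll": 0, "jaw": 0.25}, {"dx": 0, "dy": 0, "dz": 0, "roll": 0, "jaw": 0.1}, {"dx": 0, "dy": 0, "dz": 0, "roll": 0, "jaw": 0}, {"dx": 0, "dy": 0, "dz": 0, "roll": 0, "jaw": 0}, {"dx": 0, "dy": 0, "dz": 0, "roll": 0, "jaw": 0}]' --newtons 60

```text
t: 2.7
eef_pos: [0.5646, 0.1586, 0.1631]
ee_rot: [-3.141, -0.001, -0.104]
force: [-1.3, 0.2, 4.5]
width: 0.0238
gripper_force: 59.9
```

>>> servo_tool --moves '[{"dx": -0.0025, "dy": 0, "dz": 0.0045, "roll": 0, "jaw": 0}, {"dx": 0, "dy": 0, "dz": 0, "roll": 0, "jaw": 0}, {"dx": 0.009, "dy": -0.001, "dz": 0.005, "roll": 0, "jaw": 0}, {"dx": 0.009, "dy": -0.001, "dz": 0.005, "roll": 0, "jaw": 0}, {"dx": 0.009, "dy": -0.001, "dz": 0.0055, "roll": 0, "jaw": 0}, {"dx": 0.009, "dy": -0.001, "dz": 0.005, "roll": 0, "jaw": 0}, {"dx": 0.009, "dy": -0.001, "dz": 0.005, "roll": 0, "jaw": 0}, {"dx": 0, "dy": 0, "dz": 0.03, "roll": 0, "jaw": 0}, {"dx": -0.02, "dy": 0, "dz": 0.03, "roll": 0, "jaw": 0}, {"dx": -0.04, "dy": -0.01, "dz": 0.02, "roll": 0, "jaw": 0}]'

```text
t: 3.95
eef_pos: [0.5477, 0.1438, 0.2735]
ee_rot: [3.142, -0.001, -0.104]
force: [-0.3, -0.4, -1.8]
width: 0.0238
gripper_force: 59.9
```

```bash
cat > foot.py <<'E'
from snap import *
def foot():
    s=get_state();snap('wrist');z=load('wrist.npz');W=cloud(z);g=z['p'].max(2)
    m=((g<50)&(W[...,2]>s['eef_pos'][2]-.16)).astype(np.uint8);m[240:]=0
    k,l,st,ce=cv2.connectedComponentsWithStats(m)
    for i in range(1,k):
        if st[i,4]>300: print(st[i],ce[i],np.nanmedian(W[l==i],0),ray(z,ce[i],s['eef_pos'][2]-.103)[:3])
    print(s['t'],s['eef_pos'],s['force']);return z
E
python3 -c "
from foot import *
z=foot();cv2.imwrite('pics/w3.png',z['p'][:,:,::-1])"
```

```text
[ 429    6  131   65 3919] [501.73258484  41.26945649] [ 0.65332834 -0.00830959  0.21356923] [ 0.65782736 -0.03488604  0.17047137]
3.95 [0.5476617  0.1437795  0.27347137] [-0.3234024  -0.37532154 -1.8288726 ]
```

View pics/w3.png

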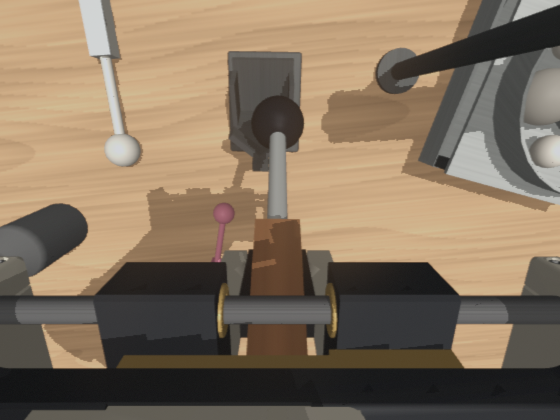

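The stick is held straight, with its foot at (278,121) clear of the rack. Next I move over the pan.

>>> servo_tool --moves '[{"dx": -0.02, "dy": -0.02, "dz": 0, "roll": 0, "jaw": 0}, {"dx": -0.019, "dy": -0.03, "dz": 0, "roll": 0, "jaw": 0}, {"dx": 0, "dy": -0.04, "dz": 0, "roll": 0, "jaw": 0}, {"dx": 0, "dy": -0.045, "dz": 0, "roll": 0, "jaw": 0}, {"dx": 0, "dy": -0.045, "dz": 0, "roll": 0, "jaw": 0}, {"dx": 0, "dy": -0.04, "dz": 0, "roll": 0, "jaw": 0}, {"dx": 0, "dy": -0.03, "dz": 0, "roll": 0, "jaw": 0}, {"dx": 0, "dy": -0.011, "dz": 0, "roll": 0, "jaw": 0}, {"dx": 0, "dy": 0, "dz": 0, "roll": 0, "jaw": 0}, {"dx": 0, "dy": 0, "dz": 0, "roll": 0, "jaw": 0}]'

```text
t: 5.25
eef_pos: [0.508, -0.1169, 0.2726]
ee_rot: [-3.141, 0.0, -0.104]
force: [-0.0, -0.5, -1.9]
width: 0.0239
gripper_force: 59.9
```

```bash
python3 -c "
from foot import *
z=foot();e=get_state()['eef_pos'];f=ray(z,(278,121),e[2]-.103);print('foot',f,f-e)
cv2.imwrite('pics/w4.png',z['p'][:,:,::-1])"
```

```text
[524  23  36  14 358] [540.63407821  28.34916201] [ 0.62876932 -0.35256014  0.12810119] [ 0.62386276 -0.32262644  0.16957538]
5.25 [ 0.50798676 -0.11689177  0.27257538] [-0.00622985 -0.45130473 -1.90963957]
foot [ 0.57886764 -0.12572742  0.16963588] [ 0.07085224 -0.00896616 -0.103     ]
```

View pics/w4.png

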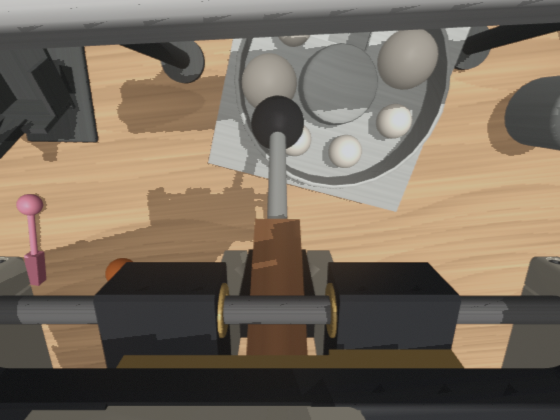

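The wrist view shows the foot at (278,121), above the gap between big ball (269,80) and small ball (295,140). The cone is at (340,83). I'll lower the foot into the gap.

>>> servo_tool --moves '[{"dx": 0, "dy": 0, "dz": -0.015, "roll": 0, "jaw": 0}, {"dx": 0, "dy": 0, "dz": -0.007, "roll": 0, "jaw": 0}, {"dx": 0, "dy": 0, "dz": -0.006, "roll": 0, "jaw": 0}, {"dx": 0, "dy": 0, "dz": -0.006, "roll": 0, "jaw": 0}, {"dx": 0, "dy": 0, "dz": -0.006, "roll": 0, "jaw": 0}, {"dx": 0, "dy": 0, "dz": -0.006, "roll": 0, "jaw": 0}, {"dx": 0, "dy": 0, "dz": -0.006, "roll": 0, "jaw": 0}, {"dx": 0, "dy": 0, "dz": -0.005, "roll": 0, "jaw": 0}, {"dx": 0, "dy": 0, "dz": -0.004, "roll": 0, "jaw": 0}, {"dx": 0, "dy": 0, "dz": 0, "roll": 0, "jaw": 0}]'

```text
t: 6.55
eef_pos: [0.5077, -0.1176, 0.2113]
ee_rot: [3.141, 0.001, -0.104]
force: [0.8, 0.4, -1.5]
width: 0.024
gripper_force: 59.9
```

```bash
cat > balls.py <<'E'
from snap import *
PC=np.array([.605,-.1865])
def balls(pc=PC):
    """white-ish blobs in the wrist view, classed by depth-derived top height; prints world angle about the pan"""
    s=get_state();snap('wrist','scene')
    print('t',s['t'],'tcp',s['eef_pos'].round(4),'F',s['force'].round(1))
    f=s['eef_pos']+[.071,-.009,-.103];d=f[:2]-pc
    print('foot r %.3f ang %.0f z %.3f'%(np.hypot(*d),np.degrees(np.arctan2(d[1],d[0]))%360,f[2]))
    for n in('wrist','scene'):
        z=load(n+'.npz');W=cloud(z);h=W[...,2];dd=np.hypot(W[...,0]-pc[0],W[...,1]-pc[1])
        m=((h>.104)&(h<.138)&(dd<.088)&(dd>.042)&(z['p'].min(2)>85)).astype(np.uint8)
        m=cv2.morphologyEx(m,cv2.MORPH_OPEN,np.ones((3,3)))
        k,l,st,ce=cv2.connectedComponentsWithStats(m)
        for i in range(1,k):
            if st[i,4]<12: continue
            P=W[l==i];x=P.mean(0)[:2]-pc
            print(n,'area',st[i,4],ce[i].round(),'ang %.0f r %.3f top %.3f'%(np.degrees(np.arctan2(x[1],x[0]))%360,np.hypot(*x),np.percentile(P[:,2],97)))
def mosaic(f):
    a=load('wrist.npz')['p'][:240];b=load('scene.npz')['p'][190:310,140:300]
    b=cv2.resize(b,(320,240),interpolation=cv2.INTER_CUBIC);a=a[:,80:560]
    cv2.imwrite(f,np.hstack([a,b])[:,:,::-1])
E
python3 - <<'E'
from h import *
z=load('wrist.npz');print(ray(z,(340,83),.118))
from balls import *
balls()
mosaic('pics/m1.png')
E
```

```text
[ 0.60403908 -0.18547683  0.118     ]
t 6.55 tcp [ 0.5077 -0.1176  0.2113] F [ 0.8  0.4 -1.5]
foot r 0.065 ang 114 z 0.108
wrist area 5128 [273.  48.] ang 68 r 0.063 top 0.134
wrist area 4337 [442.  44.] ang 283 r 0.058 top 0.134
wrist area 1321 [421. 124.] ang 232 r 0.065 top 0.117
wrist area 131 [277. 137.] ang 120 r 0.071 top 0.138
wrist area 1190 [307. 158.] ang 145 r 0.070 top 0.117
wrist area 1190 [359. 161.] ang 182 r 0.064 top 0.117
scene area 19 [223. 210.] ang 123 r 0.068 top 0.136
scene area 84 [213. 217.] ang 148 r 0.063 top 0.115
scene area 84 [197. 224.] ang 189 r 0.061 top 0.115
scene area 377 [239. 233.] ang 54 r 0.063 top 0.132
scene area 97 [185. 239.] ang 238 r 0.068 top 0.115
scene area 313 [194. 253.] ang 290 r 0.070 top 0.133
```

View pics/m1.png

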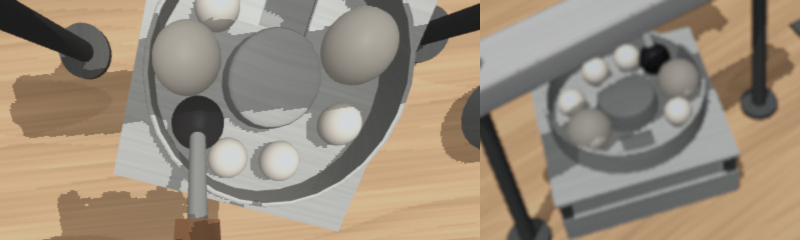

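The mosaic shows the foot seated in the channel. Big1 and small4 are on its far side, and small1 to small3 lie on the near side. The slot is dark at (285,10). Next I push big1 and small4 towards the slot.

>>> servo_tool --moves '[{"dx": 0.0044, "dy": 0.0022, "dz": 0, "roll": 0, "jaw": 0}, {"dx": 0.0044, "dy": 0.0022, "dz": 0, "roll": 0, "jaw": 0}, {"dx": 0.0056, "dy": 0.001, "dz": 0, "roll": 0, "jaw": 0}, {"dx": 0.0056, "dy": 0.001, "dz": 0, "roll": 0, "jaw": 0}, {"dx": 0.0058, "dy": 0, "dz": 0, "roll": 0, "jaw": 0}, {"dx": 0.0058, "dy": 0, "dz": 0, "roll": 0, "jaw": 0}, {"dx": 0.004, "dy": -0.0005, "dz": 0, "roll": 0, "jaw": 0}, {"dx": 0.004, "dy": -0.0006, "dz": 0, "roll": 0, "jaw": 0}, {"dx": 0.0033, "dy": -0.0009, "dz": 0, "roll": 0, "jaw": 0}, {"dx": 0.0033, "dy": -0.0009, "dz": 0, "roll": 0, "jaw": 0}]'

```text
t: 7.9
eef_pos: [0.5542, -0.1141, 0.2116]
ee_rot: [-3.142, -0.0, -0.104]
force: [-0.2, -1.0, -0.8]
width: 0.0235
gripper_force: 59.9
```

```bash
sed -i 's/PC=.*/PC=np.array([.6045,-.186])/' balls.py; python3 -c "
from balls import *
balls();mosaic('pics/m2.png')"
```

```text
t 7.9 tcp [ 0.5542 -0.1141  0.2116] F [-0.2 -1.  -0.8]
foot r 0.066 ang 72 z 0.109
wrist area 54 [420. 196.] ang 223 r 0.073 top 0.113
wrist area 1000 [365. 214.] ang 183 r 0.063 top 0.117
wrist area 896 [315. 212.] ang 146 r 0.069 top 0.117
scene area 83 [213. 217.] ang 148 r 0.063 top 0.114
scene area 19 [235. 220.] ang 81 r 0.061 top 0.137
scene area 84 [197. 224.] ang 189 r 0.060 top 0.115
scene area 92 [185. 239.] ang 239 r 0.069 top 0.115
scene area 386 [235. 246.] ang 16 r 0.069 top 0.133
scene area 306 [194. 253.] ang 290 r 0.071 top 0.133
```

```bash
python3 - <<'E'
import numpy as np
PC=np.array([.6045,-.186]);cur=np.array([.5542+.071,-.1141-.009])
A=[78,87,96,105,113,119,125,131,137,143]+list(range(149,300,6))
acc=cur.copy()
for i,a in enumerate(A):
    p=PC+.066*np.array([np.cos(np.radians(a)),np.sin(np.radians(a))]);d=np.round(p-acc,4);acc+=d
    if i%10==0:print('--')
    print(a,d)
E
```

```text
--
78 [-0.007   0.0017]
87 [-0.0102  0.0013]
96 [-0.0104 -0.0003]
105 [-0.0102 -0.0018]
113 [-0.0087 -0.003 ]
119 [-0.0062 -0.0031]
125 [-0.0059 -0.0036]
131 [-0.0054 -0.0043]
137 [-0.005  -0.0048]
143 [-0.0044 -0.0053]
--
149 [-0.0039 -0.0057]
155 [-0.0032 -0.0061]
161 [-0.0026 -0.0064]
167 [-0.0019 -0.0067]
173 [-0.0012 -0.0068]
179 [-0.0005 -0.0068]
185 [ 0.0003 -0.007 ]
191 [ 0.0009 -0.0068]
197 [ 0.0017 -0.0067]
203 [ 0.0023 -0.0065]
--
209 [ 0.0031 -0.0062]
215 [ 0.0036 -0.0059]
221 [ 0.0043 -0.0054]
227 [ 0.0048 -0.005 ]
233 [ 0.0053 -0.0044]
239 [ 0.0057 -0.0039]
245 [ 0.0061 -0.0032]
251 [ 0.0064 -0.0026]
257 [ 0.0067 -0.0019]
263 [ 0.0068 -0.0012]
--
269 [ 0.0068 -0.0005]
275 [0.007  0.0003]
281 [0.0068 0.0009]
287 [0.0067 0.0017]
293 [0.0065 0.0023]
299 [0.0062 0.0031]
```

>>> servo_tool --moves '[{"dx": -0.007, "dy": 0.0017, "dz": 0, "roll": 0, "jaw": 0}, {"dx": -0.0102, "dy": 0.0013, "dz": 0, "roll": 0, "jaw": 0}, {"dx": -0.0104, "dy": -0.0003, "dz": 0, "roll": 0, "jaw": 0}, {"dx": -0.0102, "dy": -0.0018, "dz": 0, "roll": 0, "jaw": 0}, {"dx": -0.0087, "dy": -0.003, "dz": 0, "roll": 0, "jaw": 0}, {"dx": -0.0062, "dy": -0.0031, "dz": 0, "roll": 0, "jaw": 0}, {"dx": -0.0059, "dy": -0.0036, "dz": 0, "roll": 0, "jaw": 0}, {"dx": -0.0054, "dy": -0.0043, "dz": 0, "roll": 0, "jaw": 0}, {"dx": -0.005, "dy": -0.0048, "dz": 0, "roll": 0, "jaw": 0}, {"dx": -0.0044, "dy": -0.0053, "dz": 0, "roll": 0, "jaw": 0}]'

```text
t: 9.25
eef_pos: [0.4804, -0.1376, 0.2115]
ee_rot: [3.142, 0.0, -0.104]
force: [-0.5, -0.5, -1.6]
width: 0.0237
gripper_force: 59.9
```

>>> servo_tool --moves '[{"dx": -0.0039, "dy": -0.0057, "dz": 0, "roll": 0, "jaw": 0}, {"dx": -0.0032, "dy": -0.0061, "dz": 0, "roll": 0, "jaw": 0}, {"dx": -0.0026, "dy": -0.0064, "dz": 0, "roll": 0, "jaw": 0}, {"dx": -0.0019, "dy": -0.0067, "dz": 0, "roll": 0, "jaw": 0}, {"dx": -0.0012, "dy": -0.0068, "dz": 0, "roll": 0, "jaw": 0}, {"dx": -0.0005, "dy": -0.0068, "dz": 0, "roll": 0, "jaw": 0}, {"dx": 0.0003, "dy": -0.007, "dz": 0, "roll": 0, "jaw": 0}, {"dx": 0.0009, "dy": -0.0068, "dz": 0, "roll": 0, "jaw": 0}, {"dx": 0, "dy": 0, "dz": 0, "roll": 0, "jaw": 0}, {"dx": 0, "dy": 0, "dz": 0, "roll": 0, "jaw": 0}]'

```text
t: 10.5
eef_pos: [0.4685, -0.1895, 0.2115]
ee_rot: [-3.142, 0.0, -0.104]
force: [0.5, -1.1, -0.8]
width: 0.0239
gripper_force: 59.9
```

```bash
python3 -c "
from balls import *
balls()"
```

```text
t 10.5 tcp [ 0.4685 -0.1895  0.2115] F [ 0.5 -1.1 -0.8]
foot r 0.066 ang 191 z 0.108
wrist area 1262 [353.  16.] ang 271 r 0.073 top 0.117
wrist area 1442 [348.  63.] ang 247 r 0.074 top 0.117
wrist area 1247 [323. 106.] ang 220 r 0.075 top 0.117
wrist area 126 [278. 137.] ang 189 r 0.076 top 0.137
scene area 84 [183. 234.] ang 225 r 0.075 top 0.114
scene area 380 [235. 247.] ang 14 r 0.069 top 0.132
scene area 86 [182. 245.] ang 252 r 0.077 top 0.114
scene area 356 [202. 257.] ang 306 r 0.072 top 0.132
```

>>> servo_tool --moves '[{"dx": 0.0017, "dy": -0.0067, "dz": 0, "roll": 0, "jaw": 0}, {"dx": 0.0023, "dy": -0.0065, "dz": 0, "roll": 0, "jaw": 0}, {"dx": 0.0031, "dy": -0.0062, "dz": 0, "roll": 0, "jaw": 0}, {"dx": 0.0036, "dy": -0.0059, "dz": 0, "roll": 0, "jaw": 0}, {"dx": 0.0043, "dy": -0.0054, "dz": 0, "roll": 0, "jaw": 0}, {"dx": 0.0048, "dy": -0.005, "dz": 0, "roll": 0, "jaw": 0}, {"dx": 0.0053, "dy": -0.0044, "dz": 0, "roll": 0, "jaw": 0}, {"dx": 0, "dy": 0, "dz": 0, "roll": 0, "jaw": 0}, {"dx": 0, "dy": 0, "dz": 0, "roll": 0, "jaw": 0}, {"dx": 0, "dy": 0, "dz": 0, "roll": 0, "jaw": 0}]'

```text
t: 11.85
eef_pos: [0.4937, -0.2296, 0.2117]
ee_rot: [3.141, -0.0, -0.104]
force: [-0.3, 0.3, -2.8]
width: 0.0236
gripper_force: 59.9
```

```bash
python3 -c "
from balls import *
balls()"
```

```text
t 11.85 tcp [ 0.4937 -0.2296  0.2117] F [-0.3  0.3 -2.8]
foot r 0.066 ang 233 z 0.109
wrist area 1484 [116.  17.] ang 52 r 0.070 top 0.117
wrist area 598 [216.   5.] ang 337 r 0.046 top 0.122
wrist area 557 [272.   7.] ang 305 r 0.068 top 0.115
wrist area 1557 [297.  35.] ang 284 r 0.075 top 0.117
wrist area 4067 [115.  85.] ang 92 r 0.061 top 0.135
wrist area 1310 [303.  82.] ang 260 r 0.075 top 0.117
wrist area 123 [278. 136.] ang 226 r 0.071 top 0.138
scene area 278 [235. 222.] ang 84 r 0.061 top 0.132
scene area 20 [182. 230.] ang 228 r 0.073 top 0.136
scene area 89 [243. 237.] ang 46 r 0.074 top 0.115
scene area 81 [184. 250.] ang 264 r 0.078 top 0.115
scene area 339 [218. 257.] ang 336 r 0.072 top 0.129
scene area 81 [192. 258.] ang 289 r 0.079 top 0.115
```

>>> servo_tool --moves '[{"dx": 0.0057, "dy": -0.0039, "dz": 0, "roll": 0, "jaw": 0}, {"dx": 0.0061, "dy": -0.0032, "dz": 0, "roll": 0, "jaw": 0}, {"dx": 0.0064, "dy": -0.0026, "dz": 0, "roll": 0, "jaw": 0}, {"dx": 0, "dy": 0, "dz": 0, "roll": 0, "jaw": 0}, {"dx": 0, "dy": 0, "dz": 0, "roll": 0, "jaw": 0}, {"dx": 0, "dy": 0, "dz": 0, "roll": 0, "jaw": 0}, {"dx": 0, "dy": 0, "dz": 0, "roll": 0, "jaw": 0}, {"dx": 0, "dy": 0, "dz": 0, "roll": 0, "jaw": 0}, {"dx": 0, "dy": 0, "dz": 0, "roll": 0, "jaw": 0}, {"dx": 0, "dy": 0, "dz": 0, "roll": 0, "jaw": 0}]'

```text
t: 13.2
eef_pos: [0.5118, -0.2393, 0.2116]
ee_rot: [3.142, -0.0, -0.104]
force: [-0.4, 0.3, -2.1]
width: 0.0234
gripper_force: 59.9
```

```bash
cat >> balls.py <<'E'
def footpx():
    """mean column/row of the dark foot in the wrist view, straight stick: near 278,121"""
    g=load('wrist.npz')['p'].max(2);w=(g[60:185,215:345]<48).astype(np.uint8)
    k,l,st,ce=cv2.connectedComponentsWithStats(cv2.morphologyEx(w,cv2.MORPH_OPEN,np.ones((9,9))));i=1+np.argmax(st[1:,4]);print('footpx',ce[i]+[215,60],st[i])
E
python3 -c "
from balls import *
balls();footpx()"
```

```text
t 13.2 tcp [ 0.5118 -0.2393  0.2116] F [-0.4  0.3 -2.1]
foot r 0.066 ang 251 z 0.109
wrist area 266 [262.  41.] ang 303 r 0.067 top 0.113
wrist area 1438 [286.  64.] ang 284 r 0.074 top 0.117
wrist area 1418 [115.  55.] ang 54 r 0.063 top 0.124
wrist area 3850 [111. 117.] ang 95 r 0.060 top 0.135
wrist area 123 [278. 136.] ang 243 r 0.069 top 0.137
scene area 276 [234. 222.] ang 86 r 0.060 top 0.133
scene area 399 [236. 244.] ang 21 r 0.068 top 0.132
scene area 22 [182. 236.] ang 244 r 0.071 top 0.137
scene area 85 [192. 258.] ang 288 r 0.079 top 0.114
scene area 79 [205. 262.] ang 312 r 0.078 top 0.115
footpx [274.81511747 111.22778345] [ 38  37  47  31 979]
```

>>> servo_tool --moves '[{"dx": 0.0067, "dy": -0.0019, "dz": 0, "roll": 0, "jaw": 0}, {"dx": 0.0068, "dy": -0.0012, "dz": 0, "roll": 0, "jaw": 0}, {"dx": 0.0068, "dy": -0.0005, "dz": 0, "roll": 0, "jaw": 0}, {"dx": 0.007, "dy": 0.0003, "dz": 0, "roll": 0, "jaw": 0}, {"dx": 0.0068, "dy": 0.0009, "dz": 0, "roll": 0, "jaw": 0}, {"dx": 0.0067, "dy": 0.0017, "dz": 0, "roll": 0, "jaw": 0}, {"dx": 0.0033, "dy": 0.0012, "dz": 0, "roll": 0, "jaw": 0}, {"dx": 0, "dy": 0, "dz": 0, "roll": 0, "jaw": 0}, {"dx": 0, "dy": 0, "dz": 0, "roll": 0, "jaw": 0}, {"dx": 0, "dy": 0, "dz": 0, "roll": 0, "jaw": 0}]'

```text
t: 14.55
eef_pos: [0.5558, -0.2389, 0.2117]
ee_rot: [-3.142, -0.0, -0.104]
force: [-0.4, 0.5, -2.4]
width: 0.0234
gripper_force: 59.9
```

```bash
python3 -c "
from balls import *
balls();footpx()"
```

```text
t 14.55 tcp [ 0.5558 -0.2389  0.2117] F [-0.4  0.5 -2.4]
foot r 0.066 ang 290 z 0.109
scene area 276 [234. 222.] ang 86 r 0.061 top 0.133
scene area 394 [236. 244.] ang 21 r 0.068 top 0.132
scene area 20 [192. 246.] ang 280 r 0.065 top 0.138
scene area 80 [211. 262.] ang 323 r 0.079 top 0.116Traceback (most recent call last):
  File "<string>", line 3, in <module>
    balls();footpx()
            ~~~~~~^^
  File "balls.py", line 25, in footpx
    k,l,st,ce=cv2.connectedComponentsWithStats(cv2.morphologyEx(w,cv2.MORPH_OPEN,np.ones((9,9))));i=1+np.argmax(st[1:,4]);print('footpx',ce[i]+[215,60],st[i])
                                                                                                      ~~~~~~~~~^^^^^^^^^^
    return _wrapfunc(a, 'argmax', axis=axis, out=out, **kwds)
    return bound(*args, **kwds)
ValueError: attempt to get argmax of an empty sequence
```

>>> servo_tool --moves '[{"dx": 0.0085, "dy": 0.0035, "dz": 0, "roll": 0, "jaw": 0}, {"dx": 0, "dy": 0, "dz": 0, "roll": 0, "jaw": 0}, {"dx": 0, "dy": 0, "dz": 0, "roll": 0, "jaw": 0}, {"dx": 0, "dy": 0, "dz": 0, "roll": 0, "jaw": 0}, {"dx": 0, "dy": 0, "dz": 0, "roll": 0, "jaw": 0}, {"dx": 0, "dy": 0, "dz": 0, "roll": 0, "jaw": 0}, {"dx": 0, "dy": 0, "dz": 0, "roll": 0, "jaw": 0}, {"dx": 0, "dy": 0, "dz": 0, "roll": 0, "jaw": 0}, {"dx": -0.005, "dy": -0.002, "dz": 0, "roll": 0, "jaw": 0}, {"dx": -0.007, "dy": -0.001, "dz": 0, "roll": 0, "jaw": 0}]'

```text
t: 15.9
eef_pos: [0.552, -0.2384, 0.2114]
ee_rot: [-3.142, 0.0, -0.104]
force: [0.5, 0.1, -2.1]
width: 0.0238
gripper_force: 59.9
```

```bash
python3 -c "
from balls import *
balls()
s=load('scene.npz')
print(s['R'].T@-s['t'])"
```

```text
t 15.9 tcp [ 0.552  -0.2384  0.2114] F [ 0.5  0.1 -2.1]
foot r 0.064 ang 287 z 0.108
scene area 270 [234. 222.] ang 86 r 0.060 top 0.132
scene area 392 [236. 244.] ang 21 r 0.068 top 0.132
scene area 16 [192. 246.] ang 277 r 0.063 top 0.137
[ 1.19080061 -0.47217446  0.89384686]
```

>>> servo_tool --moves '[{"dx": -0.004, "dy": 0, "dz": 0.03, "roll": 0, "jaw": 0}, {"dx": -0.006, "dy": 0, "dz": 0.04, "roll": 0, "jaw": 0}, {"dx": -0.025, "dy": 0.03, "dz": 0, "roll": 0, "jaw": 0}, {"dx": -0.025, "dy": 0.034, "dz": 0, "roll": 0, "jaw": 0}, {"dx": -0.016, "dy": 0.03, "dz": 0, "roll": 0, "jaw": 0}, {"dx": 0, "dy": 0, "dz": -0.02, "roll": 0, "jaw": 0}, {"dx": 0, "dy": 0, "dz": -0.02, "roll": 0, "jaw": 0}, {"dx": 0, "dy": 0, "dz": -0.015, "roll": 0, "jaw": 0}, {"dx": 0, "dy": 0, "dz": -0.01, "roll": 0, "jaw": 0}, {"dx": 0, "dy": 0, "dz": -0.005, "roll": 0, "jaw": 0}]'

```text
t: 17.25
eef_pos: [0.4765, -0.1445, 0.2111]
ee_rot: [3.141, 0.0, -0.104]
force: [1.0, -1.2, -1.3]
width: 0.0235
gripper_force: 59.9
```

```bash
python3 -c "
from balls import *
balls();mosaic('pics/m3.png')
A=[142,135,129,123,117,111,105,99,93,87,81,75,70,66,63]
cur=get_state()['eef_pos'][:2]+[.071,-.009];acc=cur.copy()
for a in A:
    p=PC+.066*np.array([np.cos(np.radians(a)),np.sin(np.radians(a))]);d=np.round(p-acc,4);acc+=d;print(a,d)
"
```

```text
t 17.25 tcp [ 0.4765 -0.1445  0.2111] F [ 1.  -1.2 -1.3]
foot r 0.066 ang 150 z 0.108
wrist area 176 [223.   3.] ang 66 r 0.069 top 0.111
wrist area 4162 [225.  53.] ang 97 r 0.065 top 0.135
wrist area 127 [278. 137.] ang 153 r 0.075 top 0.137
scene area 282 [234. 222.] ang 86 r 0.060 top 0.132
scene area 392 [236. 244.] ang 21 r 0.068 top 0.132
142 [0.0051 0.0081]
135 [0.0053 0.006 ]
129 [0.0052 0.0046]
123 [0.0056 0.0041]
117 [0.0059 0.0035]
111 [0.0063 0.0028]
105 [0.0066 0.0021]
99 [0.0068 0.0014]
93 [0.0068 0.0008]
87 [ 0.007 -0.   ]
81 [ 0.0068 -0.0008]
75 [ 0.0068 -0.0014]
70 [ 0.0055 -0.0017]
66 [ 0.0042 -0.0018]
63 [ 0.0032 -0.0014]
```

Now I push big1, small4 and big2 back over the slot.

>>> servo_tool --moves '[{"dx": 0.0051, "dy": 0.0081, "dz": 0, "roll": 0, "jaw": 0}, {"dx": 0.0053, "dy": 0.006, "dz": 0, "roll": 0, "jaw": 0}, {"dx": 0.0052, "dy": 0.0046, "dz": 0, "roll": 0, "jaw": 0}, {"dx": 0.0056, "dy": 0.0041, "dz": 0, "roll": 0, "jaw": 0}, {"dx": 0.0059, "dy": 0.0035, "dz": 0, "roll": 0, "jaw": 0}, {"dx": 0.0063, "dy": 0.0028, "dz": 0, "roll": 0, "jaw": 0}, {"dx": 0.0066, "dy": 0.0021, "dz": 0, "roll": 0, "jaw": 0}, {"dx": 0.0068, "dy": 0.0014, "dz": 0, "roll": 0, "jaw": 0}, {"dx": 0, "dy": 0, "dz": 0, "roll": 0, "jaw": 0}, {"dx": 0, "dy": 0, "dz": 0, "roll": 0, "jaw": 0}]'

```text
t: 18.6
eef_pos: [0.5231, -0.1118, 0.2115]
ee_rot: [3.142, 0.0, -0.104]
force: [-0.7, -0.6, -1.6]
width: 0.0237
gripper_force: 59.9
```

```bash
python3 -c "
from balls import *
balls()"
```

```text
t 18.6 tcp [ 0.5231 -0.1118  0.2115] F [-0.7 -0.6 -1.6]
foot r 0.066 ang 99 z 0.108
wrist area 1670 [290.  65.] ang 63 r 0.060 top 0.133
wrist area 129 [278. 137.] ang 107 r 0.070 top 0.137
scene area 16 [228. 214.] ang 108 r 0.065 top 0.135
scene area 397 [239. 240.] ang 33 r 0.067 top 0.132
scene area 259 [218. 258.] ang 336 r 0.072 top 0.124
```

>>> servo_tool --moves '[{"dx": 0.0068, "dy": 0.0008, "dz": 0, "roll": 0, "jaw": 0}, {"dx": 0.007, "dy": 0, "dz": 0, "roll": 0, "jaw": 0}, {"dx": 0.0034, "dy": -0.0004, "dz": 0, "roll": 0, "jaw": 0}, {"dx": 0.0034, "dy": -0.0004, "dz": 0, "roll": 0, "jaw": 0}, {"dx": 0.0034, "dy": -0.0007, "dz": 0, "roll": 0, "jaw": 0}, {"dx": 0.0034, "dy": -0.0007, "dz": 0, "roll": 0, "jaw": 0}, {"dx": 0, "dy": 0, "dz": 0, "roll": 0, "jaw": 0}, {"dx": 0, "dy": 0, "dz": 0, "roll": 0, "jaw": 0}, {"dx": 0, "dy": 0, "dz": 0, "roll": 0, "jaw": 0}, {"dx": 0, "dy": 0, "dz": 0, "roll": 0, "jaw": 0}]'

```text
t: 19.95
eef_pos: [0.5506, -0.1131, 0.2117]
ee_rot: [-3.142, -0.0, -0.104]
force: [0.4, 0.3, -2.0]
width: 0.0236
gripper_force: 59.9
```

```bash
python3 -c "
from balls import *
balls()"
```

```text
t 19.95 tcp [ 0.5506 -0.1131  0.2117] F [ 0.4  0.3 -2. ]
foot r 0.066 ang 75 z 0.109
scene area 16 [234. 220.] ang 84 r 0.061 top 0.137
scene area 723 [226. 250.] ang 355 r 0.062 top 0.132
```

>>> servo_tool --moves '[{"dx": 0.0055, "dy": -0.0017, "dz": 0, "roll": 0, "jaw": 0}, {"dx": 0.0042, "dy": -0.0018, "dz": 0, "roll": 0, "jaw": 0}, {"dx": 0.0032, "dy": -0.0014, "dz": 0, "roll": 0, "jaw": 0}, {"dx": 0, "dy": 0, "dz": 0, "roll": 0, "jaw": 0}, {"dx": 0, "dy": 0, "dz": 0, "roll": 0, "jaw": 0}, {"dx": 0, "dy": 0, "dz": 0, "roll": 0, "jaw": 0}, {"dx": 0, "dy": 0, "dz": 0, "roll": 0, "jaw": 0}, {"dx": 0, "dy": 0, "dz": 0, "roll": 0, "jaw": 0}, {"dx": 0, "dy": 0, "dz": 0, "roll": 0, "jaw": 0}, {"dx": 0, "dy": 0, "dz": 0, "roll": 0, "jaw": 0}]'

```text
t: 21.3
eef_pos: [0.5636, -0.118, 0.2116]
ee_rot: [-3.142, -0.0, -0.104]
force: [-0.2, -0.7, -2.1]
width: 0.0238
gripper_force: 59.9
```

```bash
python3 -c "
from balls import *
balls()
z=load('scene.npz');W=cloud(z);h=W[...,2]
np.set_printoptions(linewidth=250)
print((h[236:272:2,186:256:2]*1000).round())
a=z['p'][205:285,165:275,::-1];b=load('wrist.npz')['p'][:200,150:400,::-1]
cv2.imwrite('pics/m4.png',np.hstack([cv2.resize(a,(550,400),interpolation=cv2.INTER_CUBIC),cv2.resize(b,(250,200)).repeat(2,0)]))"
```

```text
t 21.3 tcp [ 0.5636 -0.118   0.2116] F [-0.2 -0.7 -2.1]
foot r 0.066 ang 63 z 0.109
scene area 12 [236. 223.] ang 71 r 0.061 top 0.137
scene area 308 [234. 247.] ang 13 r 0.069 top 0.132
scene area 280 [200. 256.] ang 303 r 0.073 top 0.133
[[ 80.  77.  79.  80.  80.  80. 110. 111. 109. 114. 114. 114. 117. 118. 118. 114. 116. 111. 111. 112. 111.  83.  81. 107. 116. 115. 116. 114. 113. 111. 108.  82. 120. 105.  79.]
 [ 81.  82.  80.  81.  81.  82. 109. 112. 112. 112. 114. 116. 116. 115. 115. 111. 113. 115. 112. 112. 110.  82.  81. 125. 130. 129. 127. 112. 110. 107.  82.  78. 120.  99.  79.]
 [ 79.  82.  80.  82.  80.  80. 109. 113. 112. 112. 113. 113. 114. 113. 114. 113. 111. 113. 115. 108. 105.  93. 127. 132. 132. 133. 130. 129. 124.  79.  80.  82. 118.  99.  82.]
 [ 80.  81.  80.  81.  80.  81. 106. 110. 113. 111. 113. 113. 112. 113. 115. 112. 113. 112. 112. 107. 105. 127. 129. 128. 134. 131. 132. 129. 124. 119.  81.  81. 120.  91.  80.]
 [ 81.  83.  81.  79.  80.  82.  99. 109. 110. 110. 115. 113. 113. 113. 113. 113. 112. 111. 109. 105. 124. 126. 130. 131. 133. 129. 127. 129. 126. 1
[... 1644 characters left out ...]
119. 121. 118. 115. 118. 118. 116. 110. 109. 103.  80.  -0.   2.   5.   0.   3. 120. 122. 120. 113. 111. 110. 104.  97.  97.  90.  82.  80.  81.  80.  81.  81.  81.]
 [103. 106. 109. 115. 117. 118. 119. 120. 118. 121. 119. 122. 121. 121. 116. 119. 120. 119. 117. 115. 112. 108. 104.  99.  98.  93.  85.  80.  80.  81.  78.  79.  79.  80.  83.]
 [ 97. 100. 104. 105. 110. 113. 114. 117. 117. 119. 118. 118. 119. 116. 116. 116. 110. 111. 110. 107. 104. 100.  97.  92.  90.  82.  80.  82.  80.  81.  82.  82.  83.  83.  83.]
 [ 84.  92.  96.  96. 101. 102. 106. 106. 106. 110. 108. 109. 110. 109. 108. 106. 106. 103. 101. 100.  97.  92.  89.  87.  81.  81.  83.  79.  84.  78.  82.  79.  83.  80.  81.]]
```

View pics/m4.png

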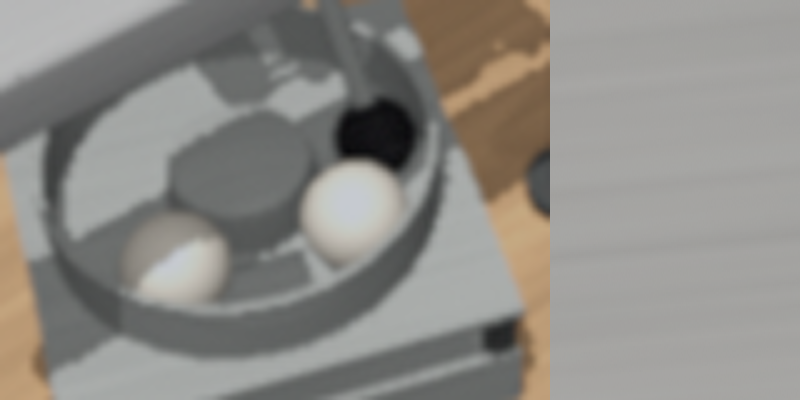

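The picture shows only the two big balls in the pan, at (175,260) and (352,210), with the open slot between them at (270,275). All four small balls are through, so I take the stick back to the rack.

>>> servo_tool --moves '[{"dx": -0.012, "dy": 0.003, "dz": 0.005, "roll": 0, "jaw": 0}, {"dx": -0.01, "dy": 0, "dz": 0.03, "roll": 0, "jaw": 0}, {"dx": -0.0216, "dy": 0.005, "dz": 0.027, "roll": 0, "jaw": 0}, {"dx": 0, "dy": 0.04, "dz": 0, "roll": 0, "jaw": 0}, {"dx": 0, "dy": 0.05, "dz": 0, "roll": 0, "jaw": 0}, {"dx": 0, "dy": 0.05, "dz": 0, "roll": 0, "jaw": 0}, {"dx": 0, "dy": 0.05, "dz": 0, "roll": 0, "jaw": 0}, {"dx": 0.01, "dy": 0.04, "dz": 0, "roll": 0, "jaw": 0}, {"dx": 0.018, "dy": 0.024, "dz": 0, "roll": 0, "jaw": 0}, {"dx": 0, "dy": 0, "dz": 0, "roll": 0, "jaw": 0}]'

```text
t: 22.65
eef_pos: [0.548, 0.1455, 0.2733]
ee_rot: [3.141, 0.0, -0.102]
force: [-0.3, 0.0, -1.4]
width: 0.0237
gripper_force: 59.9
```

```bash
python3 -c "
from balls import *
s=get_state();snap('wrist');z=load('wrist.npz');a=cv2.imread('pics/w3.png')
print(s['t'],s['eef_pos'])
for p in(z['p'],a):
    W=p.max(2)[60:190,225:335];w=(W<60).astype(np.uint8);w=cv2.morphologyEx(w,cv2.MORPH_OPEN,np.ones((15,15)))
    k,l,st,ce=cv2.connectedComponentsWithStats(w);print([(st[i],ce[i]+[225,60]) for i in range(1,k)])
d=cv2.absdiff(z['p'][60:250,225:335,::-1],a[60:250,225:335]);print('diff on stick rows 140-240:',d[80:180,40:65].mean())
snap('top');t=load('top.npz');W=cloud(t);h=W[...,2];dd=np.hypot(W[...,0]-PC[0],W[...,1]-PC[1])
m=((h>.104)&(h<.138)&(dd<.088)&(dd>.042)).astype(np.uint8)
k,l,st,ce=cv2.connectedComponentsWithStats(m);print('top blobs',[(st[i,4],W[l==i].mean(0).round(3)) for i in range(1,k) if st[i,4]>8])
"
```

```text
22.65 [0.54800106 0.14551012 0.27332857]
[(array([ 27,  37,  38,  40, 951], dtype=int32), array([268.06834911, 114.97476341]))]
[(array([ 28,  37,  36,  40, 922], dtype=int32), array([268.01626898, 114.99566161]))]
diff on stick rows 140-240: 1.3348
top blobs [(np.int32(18), array([ 0.645, -0.16 ,  0.114])), (np.int32(155), array([ 0.628, -0.24 ,  0.126]))]
```

>>> servo_tool --moves '[{"dx": 0.0395, "dy": 0.008, "dz": -0.02, "roll": 0, "jaw": 0}, {"dx": 0.02, "dy": 0, "dz": -0.03, "roll": 0, "jaw": 0}, {"dx": 0, "dy": 0, "dz": -0.03, "roll": 0, "jaw": 0}, {"dx": 0, "dy": 0, "dz": 0, "roll": 0, "jaw": 0}, {"dx": -0.009, "dy": 0.001, "dz": -0.005, "roll": 0, "jaw": 0}, {"dx": -0.009, "dy": 0.001, "dz": -0.005, "roll": 0, "jaw": 0}, {"dx": -0.009, "dy": 0.001, "dz": -0.0055, "roll": 0, "jaw": 0}, {"dx": -0.009, "dy": 0.001, "dz": -0.005, "roll": 0, "jaw": 0}, {"dx": -0.008, "dy": 0.001, "dz": -0.0045, "roll": 0, "jaw": 0}, {"dx": 0, "dy": 0, "dz": 0, "roll": 0, "jaw": 0}]'

```text
t: 24.0
eef_pos: [0.5631, 0.1572, 0.1687]
ee_rot: [-3.141, -0.0, -0.103]
force: [-0.3, -0.4, -1.7]
width: 0.0237
gripper_force: 59.9
```

>>> servo_tool --moves '[{"dx": -0.001, "dy": 0.0005, "dz": -0.0005, "roll": 0, "jaw": 0}, {"dx": 0.001, "dy": 0.0005, "dz": -0.002, "roll": 0, "jaw": 0}, {"dx": 0.0012, "dy": 0, "dz": -0.002, "roll": 0, "jaw": 0}, {"dx": 0.0003, "dy": 0, "dz": -0.001, "roll": 0, "jaw": 0}, {"dx": 0, "dy": 0, "dz": 0, "roll": 0, "jaw": 0}, {"dx": 0, "dy": 0, "dz": 0, "roll": 0, "jaw": 0}, {"dx": 0, "dy": 0, "dz": 0, "roll": 0, "jaw": 0}, {"dx": 0, "dy": 0, "dz": 0, "roll": 0, "jaw": 0}, {"dx": 0, "dy": 0, "dz": 0, "roll": 0, "jaw": 0}, {"dx": 0, "dy": 0, "dz": 0, "roll": 0, "jaw": 0}]'

```text
t: 25.25
eef_pos: [0.565, 0.158, 0.1633]
ee_rot: [-3.141, -0.0, -0.104]
force: [-2.6, 0.8, 5.4]
width: 0.0237
gripper_force: 59.9
```

Contact forces match those at the grasp, so the stick is seated. I'll open slowly and lift off.

>>> servo_tool --moves '[{"dx": 0, "dy": 0, "dz": 0, "roll": 0, "jaw": 0.3}, {"dx": 0, "dy": 0, "dz": 0, "roll": 0, "jaw": 0.45}, {"dx": 0, "dy": 0, "dz": 0, "roll": 0, "jaw": 0.7}, {"dx": 0, "dy": 0, "dz": 0, "roll": 0, "jaw": 0.9}, {"dx": 0, "dy": 0, "dz": 0, "roll": 0, "jaw": 0.9}, {"dx": 0, "dy": 0, "dz": 0.01, "roll": 0, "jaw": 0.9}, {"dx": 0, "dy": 0, "dz": 0.03, "roll": 0, "jaw": 0.9}, {"dx": 0, "dy": 0, "dz": 0.03, "roll": 0, "jaw": 0.9}, {"dx": 0, "dy": 0, "dz": 0.03, "roll": 0, "jaw": 0.9}, {"dx": 0, "dy": 0, "dz": 0, "roll": 0, "jaw": 0.9}]'

```text
t: 26.5
eef_pos: [0.5663, 0.1585, 0.2667]
ee_rot: [-3.139, -0.005, -0.104]
force: [-0.2, 0.4, -0.4]
width: 0.0787
gripper_force: 0.0
```

```bash
python3 -c "
from balls import *
s=get_state();snap('wrist','top');z=load('wrist.npz');print(s['t'],s['eef_pos'],s['width'])
a=cv2.imread('pics/w2.png')[:,:,::-1]
def f(p):
    hsv=cv2.cvtColor(np.ascontiguousarray(p),cv2.COLOR_RGB2HSV);m=(hsv[...,1]>110)&(p[...,0]<130)&(p[...,2]<70);m[:,:250]=0;m[:,305:]=0;m[:175]=0;m[275:]=0
    v,u=np.nonzero(m);return len(u),u.mean(),v.mean(),v.min(),v.max()
print(f(a),f(z['p']))
def g(p):
    w=(p.max(2)[90:150,245:310]<35);v,u=np.nonzero(w);return w.sum(),u.mean()+245,v.mean()+90
print(g(a),g(z['p']))
t=load('top.npz');t0=load('top0.npz');d=cv2.absdiff(t['p'],t0['p']).max(2)
for n,(u0,v0,u1,v1) in dict(stick=(205,195,245,262),oil=(104,245,142,275),tin=(400,225,442,260)).items():print(n,d[v0:v1,u0:u1].mean(),(d[v0:v1,u0:u1]>40).sum())
W=cloud(t);h=W[...,2];dd=np.hypot(W[...,0]-PC[0],W[...,1]-PC[1]);m=((h>.1)&(h<.138)&(dd<.085)&(dd>.042)).astype(np.uint8)
k,l,st,ce=cv2.connectedComponentsWithStats(m);print('top',[(st[i,4],W[l==i].mean(0).round(3)) for i in range(1,k) if st[i,4]>5])
"
```

```text
26.5 [0.56630403 0.15851532 0.26672226] 0.07874077835960384
(2628, np.float64(274.1598173515982), np.float64(223.45395738203956), np.int64(180), np.int64(268)) (2444, np.float64(275.8776595744681), np.float64(221.16775777414074), np.int64(180), np.int64(265))
(np.int64(0), np.float64(nan), np.float64(nan)) (np.int64(0), np.float64(nan), np.float64(nan))
stick 60.27276119402985 1110
oil 59.60263157894737 583
tin 20.268027210884355 0
top [(np.int32(18), array([ 0.645, -0.16 ,  0.115])), (np.int32(154), array([ 0.628, -0.24 ,  0.125]))]<string>:10: RuntimeWarning: Mean of empty slice.
  ret = ret.dtype.type(ret / rcount)
```

```bash
python3 -c "
from station import *
print(job_done())"
```

```text
the job is handed in; nothing more can be done
None
```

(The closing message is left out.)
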